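Slide a lidded tin into the labelling jig and hold it square

TASK

The rectangular tin is ready for its seal label, but its lid is only laid on: slide it along the counter, never lifting or tipping it and with the lid staying in place, and ease it into the inside corner of the steel labelling jig, its long side flat along the longer (back) stop and its short side against the shorter (side) stop. Press it firmly, but not roughly, against both stops at once and finish while still holding it there, so that the label can be stuck on. Leave the other things on the counter where they stand.

Things in the scene. Friction and masses are not known exactly. Their poses are not given: they have to be found in the camera images.
- tin: The rectangular caddy tin, plain aluminium: 56 (its x) by 84 (its y) by 76 mm high, upright smooth sides, 0.3 to 0.55 kg, standing on the counter (z = 0). Origin: centre of its underside. Half a turn makes no difference. A firm grip across the 56 mm (40 N) does no harm. It slides easily: drag 1 to 2 N, more if pressed down.
- lid: The loose lid on the tin: plain steel plate 54 by 82 by 4 mm (raised panel 1 mm higher), 50 g, with a plug 47 by 75 by 9 mm below that hangs in the tin's mouth with 1.5 mm play all round. Not fastened, held by its weight alone. Origin: centre of the plate's underside, 76 mm above the tin's origin when seated; axes as the tin's, x short and y long. The lid's top is 81 mm above the counter.
- jig: The labelling jig, bolted to the counter, plain dark steel: an L of two stops at right angles, turned by up to 0.3 rad either way. Origin: the inside corner at counter level. Its x points away from the robot, through the back stop; its y points to the left, through the side stop. The tin belongs on the bare counter at x < 0, y < 0: fully home, its centre is at x = -28 mm, y = -42 mm, its own x axis along the jig's x axis (either way round).
- back_fence: Back stop of the jig, the longer one: upright dark steel strip 16 mm high, 6 mm thick, inner face at jig x = 0, from jig y = +6 to -109 mm. Outside it a foot 4 mm high reaches to jig x = 30 mm, with screw heads to 7 mm high. Origin and axes as the jig's. Rigid.
- side_fence: Side stop of the jig, the shorter one: upright dark steel strip 16 mm high, 6 mm thick, inner face at jig y = 0, from jig x = -4 to -89 mm. Outside it a foot 4 mm high reaches to jig y = 30 mm, with screw heads to 7 mm high. Origin and axes as the jig's. Rigid.
- round_tin: Bystander: round metal tin, 65 mm across, 76 mm high, loose, on the other taped place, about 130 mm or more from the rectangular tin between centres. Origin: centre of underside.
- jar: Bystander: small jar with a white screw cap, 48 mm across, 55 mm high, loose, left of the working area. Origin: centre of underside.
- cup: Bystander: upturned steel cup, 68 mm across at the counter, 78 mm high, loose, to the right of the taped places. Origin: centre of underside.
- dispenser: Bystander: label dispenser bolted to the counter to the left of the jig, base 170 by 110 mm, 115 mm high, with a paper roll. Origin: centre of underside.
- place_a: Taped place on the counter: four flat corner marks round a 74 by 102 mm rectangle, no thickness to speak of. The rectangular tin starts on this one, its long side along the long side of the rectangle (within 0.1 rad). Origin: centre.
- place_b: The other taped place, exactly alike, with the round tin on it. Origin: centre.

How it is judged:
At the end, for the whole second after the job is handed in: The tin is flat on the counter, lid seated (within 4 mm), at rest in the jig's corner: within 3 mm of fully home both ways, square within 0.035 rad; through the last second the fingers still press it on both stops, 2 to 30 N on each (contact force between tin and back_fence between 2 and 30 N and contact force between tin and side_fence between 2 and 30 N and contact force between the fingers and tin above 1 N and x of tin in the frame of jig between -0.031 and -0.025 m and y of tin in the frame of jig between -0.045 and -0.039 m and angle between the x axis of tin and the x axis of jig, either way round below 0.035 rad and height (world z) of tin below 0.003 m and angle between tin's own z axis and vertical below 0.05 rad and linear speed of tin below 0.01 m/s and x of lid in the frame of tin between -0.004 and 0.004 m and y of lid in the frame of tin between -0.004 and 0.004 m and z of lid in the frame of tin between 0.073 and 0.078 m); the arm keeps its last pose, push and grip.
It fails at once if the tin is lifted off the counter (over 6 mm) (height (world z) of tin above 0.006 m).
It fails at once if the tin is tipped (over 0.12 rad) (angle between tin's own z axis and vertical above 0.12 rad).
It fails at once if the lid comes off or out of its seat (z of lid in the frame of tin above 0.082 m or x of lid in the frame of tin above 0.008 m or x of lid in the frame of tin below -0.008 m or y of lid in the frame of tin above 0.008 m or y of lid in the frame of tin below -0.008 m).
It fails at once if the tin is rammed or crushed against a stop (over 50 N) (contact force between tin and back_fence above 50 N or contact force between tin and side_fence above 50 N).
It fails at once if the round tin, the jar or the cup is moved (over 15 mm) or knocked over (distance of any of round_tin, jar, cup from where it was at the start of the episode above 0.015 m or angle between any of round_tin, jar, cup's own z axis and vertical above 0.3 rad).
It also fails if it takes over 64 s, if anything falls off the work surface, if the arm or the gripper's body presses on something with over 40 N, if the wrist force passes 120 N, or if a joint passes its speed limit or range.

ROBOT

A 6-joint arm with a two-finger parallel gripper is mounted at the origin on the work surface. World frame = base frame: x ahead of the robot, y to its left, z up, the work surface at z = 0. Lengths are in m, angles in rad, forces in N, time in s.
With the tool pointing down it reaches from about 0.275 to 0.75 m from the base axis. Payload 10.2 kg.
Tool frame: the origin (TCP) lies midway between the tips of the shut fingers; the grasp point (between the pads) lies 19 mm behind it (r.pinch_z is the distance from the TCP to the grasp point, in m); z points along the fingers, y is the line along which they close (so a half turn about z gives the same grasp; the last joint's range is limited). The gripper opens to 85 mm and grips with 20 to 120 N. Pads are 22 mm wide; open, the fingers measure 114 mm over their backs; the gripper's body (76 mm by 85 mm) begins 54 mm behind the grasp point. The pads swing forward as they close: fully open they stand 13 mm farther back than shut.
Start: joints at [-1.421, 0.313, 1.498, -0, 1.331, -0.223], TCP at [0.191, -0.489, 0.231] pointing down, gripper open.
Joint ranges: [-2.94, 2.94], [-0.97, 2.17], [0.19, 2.56], [-1.23, 4.37], [0.02, 3.11], [-2.88, 2.88]. Speed limits (rad/s): [2.39, 2.39, 3.01, 3.14, 3.14, 3.14].

INTERFACE

Orientations are given as [roll, pitch, yaw] about the fixed x, y, z axes, in that order (R = Rz(yaw) Ry(pitch) Rx(roll)).
In Python, from workcell import r, get_image gives the robot as it stands.
- The arm moves only by the tool drive_tool, never from a script. Its argument "targets" is a list that holds one entry, the list of rows, each a list of 5 numbers: the opening, from -1 (shut) to 1 (fully open), then the shift along the tool's x, y, z each as a share of 0.03 m, from -1 to 1, then the turn about the tool's z as a share of 0.08 rad, from -1 to 1. A call has 1 to 10 rows; each row shifts and turns the commanded pose from where the row before left it, along the tool's axes as they then stand; what a row does not reach is not made up. A row lasts 1/12 s, in which the tool goes at most 41.7 mm and 7.16 degrees, less where a joint would pass 70% of its speed; a pose out of reach is approached as far as the arm can. A call with a number of a shift or a turn outside -1 to 1 is refused whole. A call with a gripper value outside its range is refused whole. The fingers move at their own pace and stop on an object; the grip force is fixed at half the most. Time passes only in rows, so rows that do not move let the fingers close. It gives the time, the measured TCP pose, the force, the opening and the grip force at its end, in the units of the state.
- r.get_state(): the state, without advancing time (a new reading comes with each control period).
- get_image(name): name is "scene" or "top" or "wrist"; returns a dict with "frame" (384x512x3 uint8, red, green, blue), "fx", "fy", "cx", "cy" (pixels), "origin" and "rotation" of the camera in the world; the wrist camera has in their place "mount" (4x4, takes a point from camera to tool coordinates, whose origin is the TCP and whose axes are the flange's). Camera axes: x right, y up, looking along -z (the intrinsics and any distortion apply to the point x, -y, -z); pixel columns grow to the right and rows downward; lengths in m; the calibration is good to about 2 mm. A picture is of the moment at which its call begins: read the wrist's pose just before it. There is no depth.
- r.finish_job(): hands the job in; it is judged then, once.
The state is a dict: "clock": time; "q": joint angles; "dq": joint speeds; "effort": joint torques, N m; "tool_pos": TCP position; "eef_rot": TCP orientation; "ft_force": force on the tool from outside, world axes, zero at the start; "ft_torque": the same for the moment, N m; "grip_width": finger opening in m; "grip_force": force on a finger pad.
Only numpy, scipy, OpenCV 4.12 (cv2) and the standard library are available. Lean on these libraries where they do the work, as an engineer would, in place of code of your own. Each camera call takes 0.05 s, during which the arm holds its last target. There are 200 camera calls.

## Working session

There is one attempt and no reset: what is moved stays moved. The work goes in short steps, Python scripts to look and compute and a tool call to move; the robot and the scene stay as the last step left them, time stands still between calls to the robot, and variables do not carry over. Pictures are saved under pics/ and viewed, at most 10 in all, crops included, and the job is handed in when it is done.

Besides the shell and the picture viewer there is one more tool, called after "Call:" as name([rows], argument=value, ...), one row to a line, values as JSON. drive_tool: Moves the arm, as the interface text tells. Shift numbers are shares of 0.03 m and turn numbers shares of 0.08 rad, none past 1 either way. Its arguments: {"type":"object","properties":{"targets":{"type":"array","items":{"type":"array","items":{"type":"array","items":{"type":"number","minimum":-1,"maximum":1}}}}},"required":["targets"]}

```bash
ls; mkdir -p pics; cat > h.py <<'E'
import numpy as np,cv2
from workcell import r,get_image
def ray(im,u,v):
    d=np.array([(u-im['cx'])/im['fx'],-(v-im['cy'])/im['fy'],-1.0])
    return np.array(im['origin']),np.array(im['rotation'])@d
def onz(im,u,v,z):
    o,d=ray(im,u,v); return o+d*(z-o[2])/d[2]
def proj(im,p):
    c=np.array(im['rotation']).T@(np.array(p)-np.array(im['origin']))
    return im['cx']+im['fx']*c[0]/-c[2], im['cy']-im['fy']*c[1]/-c[2]
E
python3 - <<'E'
from h import *
import pickle
ims={n:get_image(n) for n in("top","scene")}
pickle.dump(ims,open('i0.pkl','wb'))
for n,i in ims.items():
    cv2.imwrite(f'pics/{n}0.png',cv2.resize(i['frame'][:,:,::-1],(800,600)))
    print(n,{k:np.round(v,3).tolist() if not isinstance(v,str) else v for k,v in i.items() if k!='frame'})
print(r.get_state())
E
```

```text
pics
top {'fx': 360.751, 'fy': 360.751, 'cx': 258.85, 'cy': 192.378, 'origin': [0.441, -0.008, 1.0], 'rotation': [0.119, 0.019, -1.579]}
scene {'fx': 369.048, 'fy': 369.048, 'cx': 254.529, 'cy': 189.254, 'origin': [0.972, -0.438, 0.715], 'rotation': [0.76, 0.019, 0.743]}
{'clock': 0.1, 'q': array([-1.42139192e+00,  3.13391474e-01,  1.49834668e+00,  1.63629484e-05,
        1.33099662e+00, -2.23373500e-01]), 'dq': array([ 0.0014948 , -0.00244482, -0.00325995, -0.00060004, -0.00096254,
       -0.00162387]), 'effort': array([ 1.45775004e-03, -4.12900543e+01, -2.60146129e+01, -2.39063038e-04,
        2.99649000e-03,  1.56335915e-05]), 'tool_pos': array([ 0.19117858, -0.4887146 ,  0.23079905]), 'eef_rot': array([-3.14048243e+00, -2.68498884e-04,  3.72773863e-01]), 'ft_force': array([ 0.34720164, -0.41937004, -0.91911339]), 'ft_torque': array([ 0.01905903,  0.01615654, -0.03582187]), 'grip_force': 0.0, 'grip_width': 0.08511472145781956}
```

View pics/top0.png

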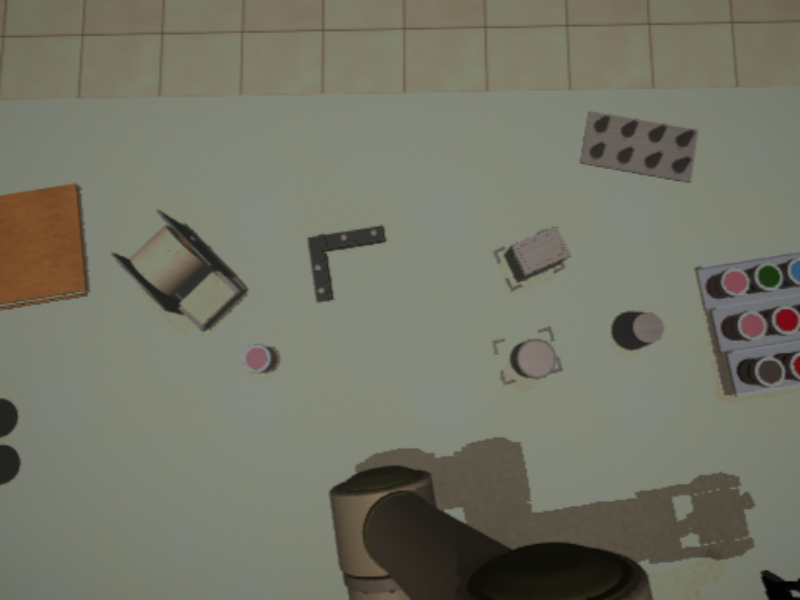

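View pics/scene0.png

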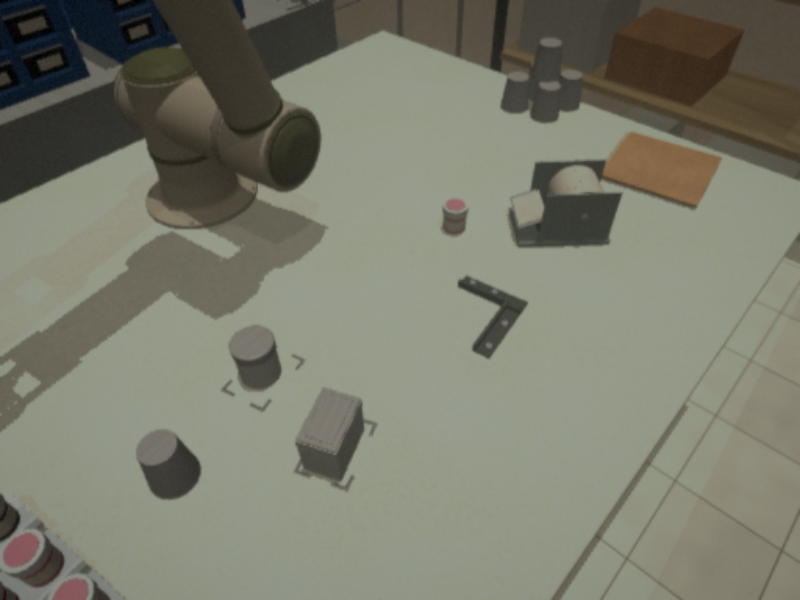

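```bash
python3 - <<'E'
s=open('h.py').read()
s=s.replace("from workcell","from scipy.spatial.transform import Rotation as Ro\nfrom workcell").replace("np.array(im['rotation'])","RM(im)").replace("def ray","def RM(im):\n    a=np.array(im['rotation']); return a if a.shape==(3,3) else Ro.from_euler('xyz',a).as_matrix()\ndef ray",1)
open('h.py','w').write(s)
E
python3 - <<'E'
from h import *
import pickle
ims=pickle.load(open('i0.pkl','rb')); im=ims['top']
f=lambda u,v,z:np.round(onz(im,u/1.5625,v/1.5625,z),3)
print('lid',[f(*p,.081) for p in[(514,242),(557,228),(570,250),(526,277)]])
print('jig corner in',f(327,249,.016),'back end',f(385,238,.016),'side end',f(331,299,.016))
print('round',f(536,358,.076),'cup',f(649,328,.078),'jar',f(257,358,.055))
w=get_image('wrist');print(np.round(w['mount'],4).tolist(),w['fx'],w['cx'],w['cy'])
cv2.imwrite('pics/c.png',cv2.resize(im['frame'][130:230,190:370,::-1],None,fx=4.4,fy=4.4,interpolation=2))
E
```

```text
lid [array([ 0.646, -0.173,  0.081]), array([ 0.669, -0.245,  0.081]), array([ 0.631, -0.265,  0.081]), array([ 0.587, -0.191,  0.081])]
jig corner in [0.652 0.147 0.016] back end [0.671 0.044 0.016] side end [0.562 0.14  0.016]
round [ 0.455 -0.204  0.076] cup [ 0.502 -0.388  0.078] jar [0.459 0.257 0.055]
[[-0.0004, 0.9475, 0.3198, 0.081], [1.0, 0.0004, 0.0001, -0.0012], [-0.0001, 0.3198, -0.9475, -0.1427], [0.0, 0.0, 0.0, 1.0]] 318.7208546740045 252.47829189690012 191.21834466335636
```

View pics/c.png

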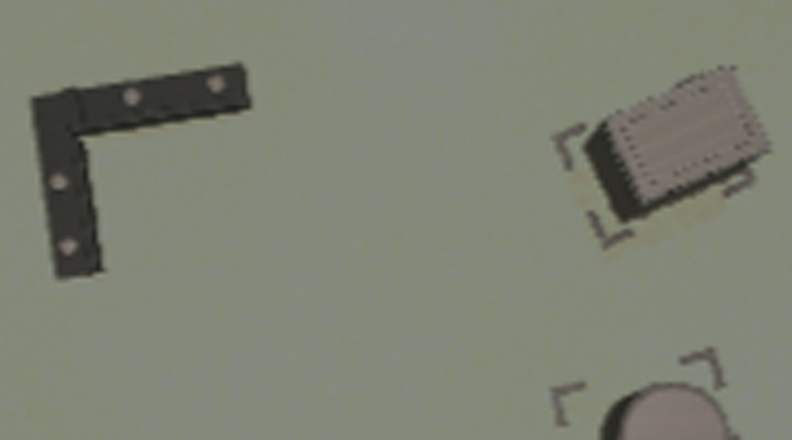

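```bash
cat >> h.py <<'E'
def plan(target,yaw,n,op=1.0):
    """rows: world target pos, yaw, tool down"""
    s=r.get_state();p=np.array(s['tool_pos']);y0=s['eef_rot'][2]
    d=(np.array(target)-p)/n; dy=(yaw-y0+np.pi)%(2*np.pi)-np.pi
    for i in range(n):
        y=y0+dy*i/n;c,q=np.cos(y),np.sin(y)
        v=[c*d[0]+q*d[1], q*d[0]-c*d[1], -d[2]]
        print([op]+[round(float(k)/.03,2) for k in v]+[round(-dy/n/.08,2)],end=',\n' if i%10==9 else ',')
    print()
def st():
    s=r.get_state();print(round(s['clock'],2),np.round(s['tool_pos'],4),np.round(s['eef_rot'],4),np.round(s['ft_force'],2),np.round(s['ft_torque'],2),round(s['grip_width'],4),round(s['grip_force'],1))
E
python3 -c "
from h import *
plan([.628,-.218,.2],1.956,20)"
```

```text
[1.0, 0.84, -0.16, 0.05, np.float64(-0.99)],[1.0, 0.85, -0.09, 0.05, np.float64(-0.99)],[1.0, 0.86, -0.02, 0.05, np.float64(-0.99)],[1.0, 0.86, 0.05, 0.05, np.float64(-0.99)],[1.0, 0.85, 0.11, 0.05, np.float64(-0.99)],[1.0, 0.84, 0.18, 0.05, np.float64(-0.99)],[1.0, 0.82, 0.25, 0.05, np.float64(-0.99)],[1.0, 0.8, 0.31, 0.05, np.float64(-0.99)],[1.0, 0.77, 0.37, 0.05, np.float64(-0.99)],[1.0, 0.74, 0.43, 0.05, np.float64(-0.99)],
[1.0, 0.7, 0.49, 0.05, np.float64(-0.99)],[1.0, 0.66, 0.54, 0.05, np.float64(-0.99)],[1.0, 0.62, 0.59, 0.05, np.float64(-0.99)],[1.0, 0.57, 0.64, 0.05, np.float64(-0.99)],[1.0, 0.51, 0.68, 0.05, np.float64(-0.99)],[1.0, 0.46, 0.72, 0.05, np.float64(-0.99)],[1.0, 0.4, 0.76, 0.05, np.float64(-0.99)],[1.0, 0.34, 0.79, 0.05, np.float64(-0.99)],[1.0, 0.28, 0.81, 0.05, np.float64(-0.99)],[1.0, 0.21, 0.83, 0.05, np.float64(-0.99)],
```

Call:
drive_tool([
  [[1,0.84,-0.16,0.05,-0.99],[1,0.85,-0.09,0.05,-0.99],[1,0.86,-0.02,0.05,-0.99],[1,0.86,0.05,0.05,-0.99],[1,0.85,0.11,0.05,-0.99],[1,0.84,0.18,0.05,-0.99],[1,0.82,0.25,0.05,-0.99],[1,0.8,0.31,0.05,-0.99],[1,0.77,0.37,0.05,-0.99],[1,0.74,0.43,0.05,-0.99]],
])

```text
clock: 0.98
tool_pos: [0.4105, -0.3521, 0.216]
eef_rot: [-3.141, -0.0, 1.169]
ft_force: [0.5, -0.6, -0.0]
grip_width: 0.0853
grip_force: 0.0
```

Call:
drive_tool([
  [[1,0.7,0.49,0.05,-0.99],[1,0.66,0.54,0.05,-0.99],[1,0.62,0.59,0.05,-0.99],[1,0.57,0.64,0.05,-0.99],[1,0.51,0.68,0.05,-0.99],[1,0.46,0.72,0.05,-0.99],[1,0.4,0.76,0.05,-0.99],[1,0.34,0.79,0.05,-0.99],[1,0.28,0.81,0.05,-0.99],[1,0.21,0.83,0.05,-0.99]],
])

```text
clock: 1.82
tool_pos: [0.6283, -0.2163, 0.2008]
eef_rot: [-3.141, -0.001, 1.961]
ft_force: [-0.0, -0.3, 0.0]
grip_width: 0.0853
grip_force: 0.0
```

Call:
drive_tool([
  [[1,0,0,0,0],[1,0,0,0,0],[1,0,0,0,0]],
])

```text
clock: 2.07
tool_pos: [0.6269, -0.2175, 0.201]
eef_rot: [-3.141, -0.0, 1.956]
ft_force: [-0.1, -0.2, 0.0]
grip_width: 0.0853
grip_force: 0.0
```

```bash
cat >> h.py <<'E'
def wrist(tag):
    import pickle
    s=r.get_state();w=get_image('wrist')
    R=Ro.from_euler('xyz',s['eef_rot']).as_matrix();M=np.array(w['mount'])
    w['rotation']=R@M[:3,:3];w['origin']=R@M[:3,3]+s['tool_pos']
    pickle.dump(w,open(tag+'.pkl','wb'))
    cv2.imwrite(f'pics/{tag}.png',cv2.resize(w['frame'][:,:,::-1],(800,600)))
    return w
E
python3 -c "
from h import *
wrist('w1');st()"
```

```text
2.12 [ 0.6268 -0.2179  0.2013] [-3.1412e+00 -1.0000e-04  1.9551e+00] [-0.14  0.12 -0.14] [ 0.   -0.01 -0.04] 0.0854 0.0
```

View pics/w1.png

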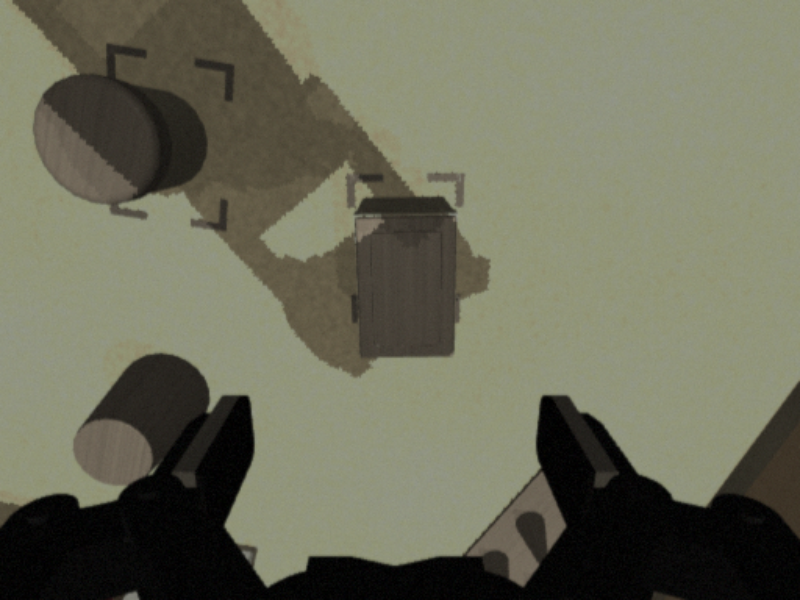

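```bash
python3 -c "
from h import *
import pickle
w=pickle.load(open('w1.pkl','rb'))
P=[onz(w,u/1.5625,v/1.5625,.080) for u,v in[(357,217),(456,215),(455,355),(359,357)]]
P=np.array(P);print(np.round(P,4))
c=P.mean(0);print('c',c, [np.linalg.norm(P[i]-P[(i+1)%4]) for i in range(4)])
e=(P[0]+P[1]-P[2]-P[3]);print('yaw long',np.arctan2(-e[0],e[1]))
for a,b in((0,1),(3,2)):
  e=P[b]-P[a];print('yaw short',np.arctan2(e[1],e[0]))
t=pickle.load(open('i0.pkl','rb'))['top']
f=lambda u,v,z:onz(t,190+u/4.4,130+v/4.4,z)
C=np.array([f(*p,.08) for p in[(607,120),(735,68),(768,150),(650,202)]]);print('top',np.round(C,3),C.mean(0))
plan([.59,.06,.23],1.73,11)
"
```

```text
[[ 0.5922 -0.1882  0.08  ]
 [ 0.6403 -0.1676  0.08  ]
 [ 0.6732 -0.2419  0.08  ]
 [ 0.622  -0.264   0.08  ]]
c [ 0.63190201 -0.21543415  0.08      ] [np.float64(0.05239091873766432), np.float64(0.0812351356940304), np.float64(0.05580485816487238), np.float64(0.08143760210477359)]
yaw long 0.39576014737852616
yaw short 0.4049301006992835
yaw short 0.40799821368087147
top [[ 0.64  -0.171  0.08 ]
 [ 0.67  -0.247  0.08 ]
 [ 0.621 -0.264  0.08 ]
 [ 0.591 -0.194  0.08 ]] [ 0.63056438 -0.21909347  0.08      ]
[1.0, 0.82, 0.21, -0.09, np.float64(0.26)],[1.0, 0.83, 0.2, -0.09, np.float64(0.26)],[1.0, 0.83, 0.18, -0.09, np.float64(0.26)],[1.0, 0.83, 0.16, -0.09, np.float64(0.26)],[1.0, 0.84, 0.14, -0.09, np.float64(0.26)],[1.0, 0.84, 0.13, -0.09, np.float64(0.26)],[1.0, 0.84, 0.11, -0.09, np.float64(0.26)],[1.0, 0.84, 0.09, -0.09, np.float64(0.26)],[1.0, 0.85, 0.08, -0.09, np.float64(0.26)],[1.0, 0.85, 0.06, -0.09, np.float64(0.26)],
[1.0, 0.85, 0.04, -0.09, np.float64(0.26)],
```

Call:
drive_tool([
  [[1,0.9,0.21,-0.09,0.29],[1,0.9,0.2,-0.09,0.29],[1,0.9,0.18,-0.09,0.29],[1,0.92,0.16,-0.09,0.29],[1,0.92,0.14,-0.09,0.29],[1,0.92,0.12,-0.09,0.29],[1,0.92,0.1,-0.09,0.29],[1,0.92,0.08,-0.09,0.29],[1,0.92,0.06,-0.09,0.29],[1,0.92,0.04,-0.09,0.29]],
])

```text
clock: 2.95
tool_pos: [0.5876, 0.0577, 0.2288]
eef_rot: [3.141, 0.0, 1.722]
ft_force: [0.6, 0.4, 0.1]
grip_width: 0.0852
grip_force: 0.0
```

Call:
drive_tool([
  [[1,0.3,0,0,0],[1,0,0,0,0],[1,0,0,0,0],[1,0,0,0,0]],
])

```text
clock: 3.28
tool_pos: [0.587, 0.0647, 0.2281]
eef_rot: [-3.141, 0.0, 1.723]
ft_force: [0.2, -0.5, -0.1]
grip_width: 0.0852
grip_force: 0.0
```

```bash
python3 -c "
from h import *
wrist('w2');st()"
```

```text
3.33 [0.587  0.0647 0.2281] [-3.1413e+00  2.0000e-04  1.7230e+00] [ 0.67 -0.36 -0.29] [ 0.01  0.01 -0.01] 0.0853 0.0
```

View pics/w2.png

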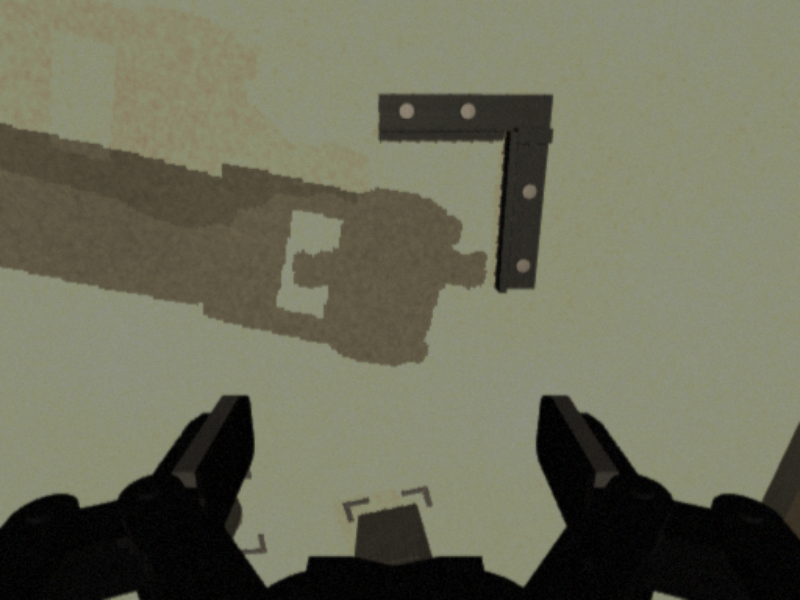

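```bash
python3 -c "
from h import *
import pickle
w=pickle.load(open('w2.pkl','rb'));g=cv2.cvtColor(w['frame'],cv2.COLOR_RGB2GRAY)
m=g<62
def P(u,v):return onz(w,u,v,0.0)
A=[];B=[]
for v in range(98,182): # back: leftmost dark
  x=np.where(m[v,290:345])[0]
  if len(x):A.append(P(290+x[0]-.5+.5-.5,v))
for u in range(248,312):
  y=np.where(m[58:100,u])[0]
  if len(y):B.append(P(u,58+y[-1]+.5))
def line(Q):
  return cv2.fitLine(np.array(Q)[:,:2].astype(np.float32),cv2.DIST_HUBER,0,.01,.01).ravel()
a,b=line(A),line(B)
t=np.linalg.solve(np.array([[a[0],-b[0]],[a[1],-b[1]]]),[b[2]-a[2],b[3]-a[3]])
c=a[2:]+t[0]*a[:2];print(a,b,'corner',c,len(A),len(B), A[0],A[-1],B[0],B[-1])
print('yaw back',np.arctan2(-a[0]*np.sign(a[1]),abs(a[1])),'yaw side',np.arctan(b[1]/b[0]))
t=pickle.load(open('i0.pkl','rb'))['top']
f=lambda u,v,z:onz(t,190+u/4.4,130+v/4.4,z)
print('top', [np.round(f(*p,0),3) for p in[(85,134),(250,109),(103,272)]])
plan([.6315,-.2165,.12],.40+np.pi/2,12)
"
```

```text
[ 0.14819689 -0.9889579   0.6590303   0.09676545] [0.9884571  0.15150104 0.60813046 0.14575952] corner [0.6507105  0.15228578] 84 64 [0.65241595 0.14339179 0.        ] [0.66660712 0.04759745 0.        ] [0.56879652 0.13973073 0.        ] [0.63781961 0.15031003 0.        ]
yaw back 0.14874478 yaw side 0.15208668
top [array([0.652, 0.15 , 0.   ]), array([0.667, 0.044, 0.   ]), array([0.563, 0.138, 0.   ])]
[1.0, -0.79, 0.0, 0.3, np.float64(-0.26)],[1.0, -0.79, -0.01, 0.3, np.float64(-0.26)],[1.0, -0.79, -0.03, 0.3, np.float64(-0.26)],[1.0, -0.79, -0.05, 0.3, np.float64(-0.26)],[1.0, -0.79, -0.06, 0.3, np.float64(-0.26)],[1.0, -0.79, -0.08, 0.3, np.float64(-0.26)],[1.0, -0.79, -0.09, 0.3, np.float64(-0.26)],[1.0, -0.78, -0.11, 0.3, np.float64(-0.26)],[1.0, -0.78, -0.13, 0.3, np.float64(-0.26)],[1.0, -0.78, -0.14, 0.3, np.float64(-0.26)],
[1.0, -0.77, -0.16, 0.3, np.float64(-0.26)],[1.0, -0.77, -0.17, 0.3, np.float64(-0.26)],
```

Call:
drive_tool([
  [[1,-0.79,0,0.3,-0.26],[1,-0.79,-0.01,0.3,-0.26],[1,-0.79,-0.03,0.3,-0.26],[1,-0.79,-0.05,0.3,-0.26],[1,-0.79,-0.06,0.3,-0.26],[1,-0.79,-0.08,0.3,-0.26],[1,-0.79,-0.09,0.3,-0.26],[1,-0.78,-0.11,0.3,-0.26],[1,-0.78,-0.13,0.3,-0.26],[1,-0.78,-0.14,0.3,-0.26]],
])

```text
clock: 4.17
tool_pos: [0.6241, -0.1708, 0.1376]
eef_rot: [-3.141, -0.0, 1.932]
ft_force: [-0.1, -0.1, 0.3]
grip_width: 0.0854
grip_force: 0.0
```

Call:
drive_tool([
  [[1,-0.77,-0.16,0.3,-0.26],[1,-0.77,-0.17,0.3,-0.26],[1,0,0,0,0],[1,0,0,0,0],[1,0,0,0,0],[1,0,0,0,0]],
])

```text
clock: 4.67
tool_pos: [0.6321, -0.2143, 0.1209]
eef_rot: [3.141, 0.0, 1.975]
ft_force: [0.2, 0.0, 0.3]
grip_width: 0.0852
grip_force: 0.0
```

```bash
python3 -c "
from h import *
st()
plan([.6315,-.2165,.024],.40+np.pi/2,8)
"
```

```text
4.67 [ 0.6321 -0.2143  0.1209] [3.1411e+00 4.0000e-04 1.9747e+00] [0.23 0.05 0.32] [ 0.06  0.02 -0.  ] 0.0852 0.0
[1.0, -0.01, -0.01, 0.4, np.float64(0.01)],[1.0, -0.01, -0.01, 0.4, np.float64(0.01)],[1.0, -0.01, -0.01, 0.4, np.float64(0.01)],[1.0, -0.01, -0.01, 0.4, np.float64(0.01)],[1.0, -0.01, -0.01, 0.4, np.float64(0.01)],[1.0, -0.01, -0.01, 0.4, np.float64(0.01)],[1.0, -0.01, -0.01, 0.4, np.float64(0.01)],[1.0, -0.01, -0.01, 0.4, np.float64(0.01)],
```

Call:
drive_tool([
  [[1,0,0,0.4,0],[1,0,0,0.4,0],[1,-0.04,0,0.4,0],[1,-0.04,0,0.4,0],[1,0,0,0.4,0],[1,0,0,0.4,0],[1,0,0,0.4,0],[1,0,0,0.35,0],[1,0,0,0,0],[1,0,0,0,0]],
])

```text
clock: 5.5
tool_pos: [0.6329, -0.2169, 0.0253]
eef_rot: [-3.141, -0.001, 1.974]
ft_force: [0.3, -0.3, -1.0]
grip_width: 0.0853
grip_force: 0.0
```

Call:
drive_tool([
  [[0.8,0,0,0,0],[0.7,0,0,0,0],[0.6,0,0,0,0],[0.5,0,0,0,0],[0.42,0,0,0,0],[0.38,0,0,0,0],[0.34,0,0,0,0],[0.3,0,0,0,0],[0.26,0,0,0,0],[0.22,0,0,0,0]],
])

```text
clock: 6.33
tool_pos: [0.6332, -0.2171, 0.0261]
eef_rot: [3.141, 0.0, 1.974]
ft_force: [0.1, 0.2, 3.4]
grip_width: 0.0554
grip_force: 63.9
```

Call:
drive_tool([
  [[0.2,0,0,0,0],[0.2,0,0,0,0],[0.2,0,0,0,0],[0.2,0,0,0,0]],
])

```text
clock: 6.67
tool_pos: [0.6332, -0.2171, 0.0261]
eef_rot: [3.141, 0.0, 1.974]
ft_force: [-0.5, 1.3, 4.7]
grip_width: 0.0554
grip_force: 63.9
```

```bash
python3 -c "
from h import *
st();wrist('w3')"
```

```text
6.67 [ 0.6332 -0.2171  0.0261] [3.1413e+00 4.0000e-04 1.9744e+00] [-0.55  1.29  4.73] [0.09 0.09 0.  ] 0.0554 63.9
```

View pics/w3.png

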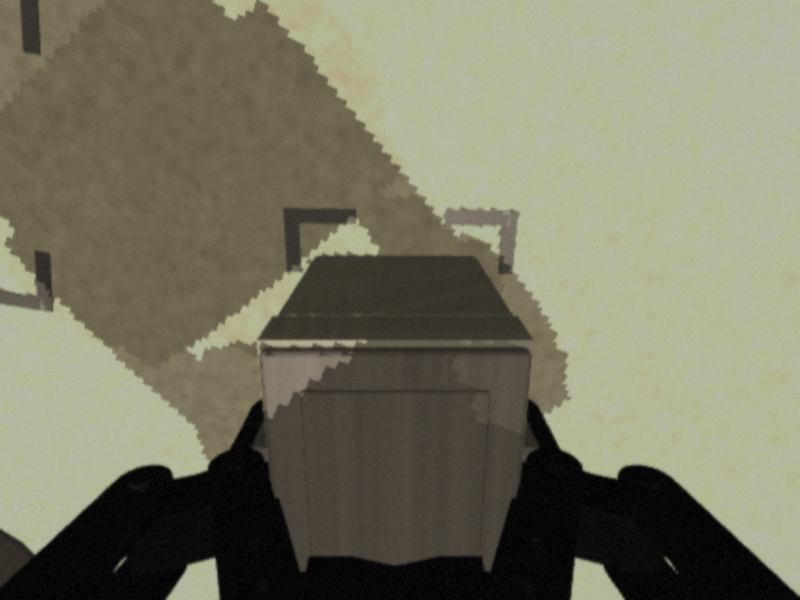

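```bash
python3 -c "
from h import *
import pickle
w=pickle.load(open('w3.pkl','rb'));s=r.get_state()
for u in(315,395,470):
  p=onz(w,u/1.5625,256/1.5625,0); y=s['eef_rot'][2]; d=p-s['tool_pos']; print('front edge along tool x',d@[np.cos(y),np.sin(y),0],'tool y',d@[np.sin(y),-np.cos(y),0])
plan([.6215,.0955,.026],1.721,40,.2)" | sed 's/np.float64//g'
```

```text
front edge along tool x 0.04215101494631661 tool y -0.02883831700140537
front edge along tool x 0.04214163794485412 tool y -0.0010279095125977078
front edge along tool x 0.04213284766117949 tool y 0.02504240431975149
[0.2, 0.24, 0.09, 0.0, (0.08)],[0.2, 0.24, 0.09, 0.0, (0.08)],[0.2, 0.24, 0.09, 0.0, (0.08)],[0.2, 0.25, 0.09, 0.0, (0.08)],[0.2, 0.25, 0.09, 0.0, (0.08)],[0.2, 0.25, 0.09, 0.0, (0.08)],[0.2, 0.25, 0.08, 0.0, (0.08)],[0.2, 0.25, 0.08, 0.0, (0.08)],[0.2, 0.25, 0.08, 0.0, (0.08)],[0.2, 0.25, 0.08, 0.0, (0.08)],
[0.2, 0.25, 0.08, 0.0, (0.08)],[0.2, 0.25, 0.08, 0.0, (0.08)],[0.2, 0.25, 0.07, 0.0, (0.08)],[0.2, 0.25, 0.07, 0.0, (0.08)],[0.2, 0.25, 0.07, 0.0, (0.08)],[0.2, 0.25, 0.07, 0.0, (0.08)],[0.2, 0.25, 0.07, 0.0, (0.08)],[0.2, 0.25, 0.07, 0.0, (0.08)],[0.2, 0.25, 0.07, 0.0, (0.08)],[0.2, 0.25, 0.06, 0.0, (0.08)],
[0.2, 0.25, 0.06, 0.0, (0.08)],[0.2, 0.25, 0.06, 0.0, (0.08)],[0.2, 0.25, 0.06, 0.0, (0.08)],[0.2, 0.25, 0.06, 0.0, (0.08)],[0.2, 0.25, 0.06, 0.0, (0.08)],[0.2, 0.26, 0.05, 0.0, (0.08)],[0.2, 0.26, 0.05, 0.0, (0.08)],[0.2, 0.26, 0.05, 0.0, (0.08)],[0.2, 0.26, 0.05, 0.0, (0.08)],[0.2, 0.26, 0.05, 0.0, (0.08)],
[0.2, 0.26, 0.05, 0.0, (0.08)],[0.2, 0.26, 0.04, 0.0, (0.08)],[0.2, 0.26, 0.04, 0.0, (0.08)],[0.2, 0.26, 0.04, 0.0, (0.08)],[0.2, 0.26, 0.04, 0.0, (0.08)],[0.2, 0.26, 0.04, 0.0, (0.08)],[0.2, 0.26, 0.04, 0.0, (0.08)],[0.2, 0.26, 0.03, 0.0, (0.08)],[0.2, 0.26, 0.03, 0.0, (0.08)],[0.2, 0.26, 0.03, 0.0, (0.08)],
```

Grip is centred (front edge 42.1 mm ahead of the tool axis, as it must be). Slide towards the jig.

Call:
drive_tool([
  [[0.2,0.06,0.02,0,0.02],[0.2,0.12,0.04,0,0.05],[0.2,0.18,0.07,0,0.08],[0.2,0.25,0.09,0,0.08],[0.2,0.25,0.09,0,0.08],[0.2,0.25,0.09,0,0.08],[0.2,0.25,0.08,0,0.08],[0.2,0.25,0.08,0,0.08],[0.2,0.25,0.08,0,0.08],[0.2,0.25,0.08,0,0.08]],
])

```text
clock: 7.55
tool_pos: [0.6299, -0.1497, 0.0261]
eef_rot: [3.141, 0.001, 1.917]
ft_force: [-0.2, -3.4, 4.4]
grip_width: 0.0552
grip_force: 64.0
```

Call:
drive_tool([
  [[0.2,0.25,0.08,0,0.08],[0.2,0.25,0.08,0,0.08],[0.2,0.25,0.07,0,0.08],[0.2,0.25,0.07,0,0.08],[0.2,0.25,0.07,0,0.08],[0.2,0.25,0.07,0,0.08],[0.2,0.25,0.07,0,0.08],[0.2,0.25,0.07,0,0.08],[0.2,0.25,0.07,0,0.08],[0.2,0.25,0.06,0,0.08]],
])

```text
clock: 8.38
tool_pos: [0.6266, -0.0717, 0.0261]
eef_rot: [3.141, 0.001, 1.853]
ft_force: [0.6, -3.9, 5.2]
grip_width: 0.0557
grip_force: 64.0
```

Call:
drive_tool([
  [[0.2,0.25,0.06,0,0.08],[0.2,0.25,0.06,0,0.08],[0.2,0.25,0.06,0,0.08],[0.2,0.25,0.06,0,0.08],[0.2,0.25,0.06,0,0.08],[0.2,0.26,0.05,0,0.08],[0.2,0.26,0.05,0,0.08],[0.2,0.26,0.05,0,0.08],[0.2,0.26,0.05,0,0.08],[0.2,0.26,0.05,0,0.08]],
])

```text
clock: 9.22
tool_pos: [0.6233, 0.0065, 0.0261]
eef_rot: [3.141, 0.001, 1.789]
ft_force: [1.0, -4.4, 5.3]
grip_width: 0.0556
grip_force: 64.1
```

Call:
drive_tool([
  [[0.2,0.26,0.05,0,0.08],[0.2,0.26,0.04,0,0.08],[0.2,0.26,0.04,0,0.08],[0.2,0.26,0.04,0,0.08],[0.2,0.26,0.04,0,0.08],[0.2,0.2,0.04,0,0.08],[0.2,0.15,0.04,0,0.08],[0.2,0.1,0.03,0,0.05],[0.2,0.05,0,0,0],[0.2,0,0,0,0]],
])

```text
clock: 10.05
tool_pos: [0.622, 0.0615, 0.0261]
eef_rot: [3.141, -0.0, 1.741]
ft_force: [0.3, -0.4, 5.6]
grip_width: 0.0559
grip_force: 64.3
```

```bash
cat >> h.py <<'E'
C=np.array([.651,.152]);J=np.array([[np.cos(.15),-np.sin(.15)],[np.sin(.15),np.cos(.15)]])
def jf():
    s=r.get_state();print('tool in jig mm',np.round(J.T@(s['tool_pos'][:2]-C)*1e3,2),'yaw err',round(s['eef_rot'][2]-np.pi/2-.15,4),'F jig',np.round(J.T@s['ft_force'][:2],2),'Fz',round(s['ft_force'][2],2),'z',round(s['tool_pos'][2],4),s['clock'])
E
python3 -c "
from h import *
st();jf()"
```

```text
10.05 [0.622  0.0615 0.0261] [ 3.1411 -0.      1.7409] [ 0.34 -0.4   5.6 ] [-0.05  0.02 -0.03] 0.0559 64.3
tool in jig mm [-42.21 -85.11] yaw err 0.0201 F jig [ 0.27 -0.44] Fz 5.6 z 0.0261 10.05
```

Call:
drive_tool([
  [[0.2,0.06,0.02,0,0.05],[0.2,0.1,0.02,0,0.05],[0.2,0.12,0.02,0,0.05],[0.2,0.12,0.02,0,0.05],[0.2,0.12,0.02,0,0.05],[0.2,0.12,0.02,0,0],[0.2,0.12,0.02,0,0],[0.2,0.1,0.02,0,0],[0.2,0.06,0.02,0,0],[0.2,0,0,0,0]],
])

```text
clock: 10.88
tool_pos: [0.6229, 0.0896, 0.0261]
eef_rot: [3.141, 0.0, 1.721]
ft_force: [-0.2, -1.3, 5.9]
grip_width: 0.0554
grip_force: 64.3
```

```bash
python3 -c "
from h import *
jf();wrist('w4')"
```

```text
tool in jig mm [-37.12 -57.53] yaw err 0.0002 F jig [-0.36 -1.25] Fz 5.86 z 0.0261 10.8833
```

View pics/w4.png

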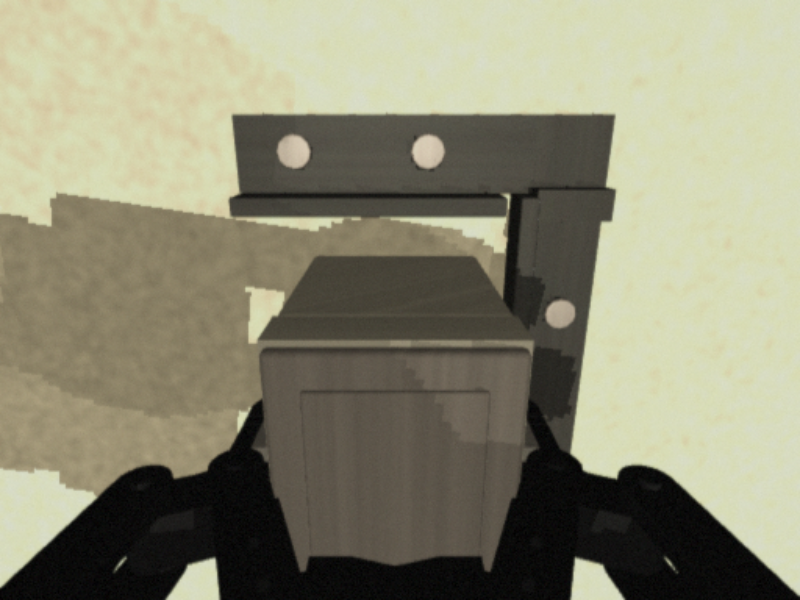

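Call:
drive_tool([
  [[0.2,0.04,0.025,0,0],[0.2,0.04,0.025,0,0],[0.2,0.04,0.025,0,0],[0.2,0.04,0.025,0,0],[0.2,0.04,0.025,0,0],[0.2,0.04,0.025,0,0],[0.2,0.04,0.025,0,0],[0.2,0.04,0.025,0,0],[0.2,0.04,0.025,0,0],[0.2,0.02,0.01,0,0]],
])

```text
clock: 11.77
tool_pos: [0.6281, 0.1014, 0.0261]
eef_rot: [-3.141, 0.0, 1.721]
ft_force: [-1.2, -3.4, 7.4]
grip_width: 0.0556
grip_force: 64.4
```

Call:
drive_tool([
  [[0.2,0,0.01,0,0],[0.2,0,0.01,0,0],[0.2,0,0.01,0,0],[0.2,0,0.01,0,0],[0.2,0,0,0,0]],
])

```text
clock: 12.18
tool_pos: [0.6288, 0.1019, 0.0261]
eef_rot: [-3.14, -0.0, 1.721]
ft_force: [-4.2, -1.6, 9.4]
grip_width: 0.0553
grip_force: 64.6
```

```bash
python3 -c "
from h import *
jf();st()"
```

```text
tool in jig mm [-29.45 -46.24] yaw err 0.0 F jig [-4.41 -0.99] Fz 9.38 z 0.0261 12.1833
12.18 [0.6288 0.1019 0.0261] [-3.1402e+00 -2.0000e-04  1.7208e+00] [-4.21 -1.63  9.38] [-0.28  0.5  -0.06] 0.0553 64.6
```

Call:
drive_tool([
  [[0.2,0.02,0.005,0,0],[0.2,0.02,0.005,0,0],[0.2,0.02,0.005,0,0],[0.2,0.02,0,0,0],[0.2,0.01,0,0,0],[0.2,0,0,0,0],[0.2,0,0,0,0]],
])

```text
clock: 12.77
tool_pos: [0.6295, 0.1043, 0.0261]
eef_rot: [3.141, 0.0, 1.721]
ft_force: [0.5, -2.1, 5.8]
grip_width: 0.0555
grip_force: 64.3
```

```bash
python3 -c "
from h import *
jf();st()"
```

```text
tool in jig mm [-28.43 -43.92] yaw err -0.0001 F jig [ 0.2 -2.2] Fz 5.78 z 0.0261 12.7667
12.77 [0.6295 0.1043 0.0261] [3.1414e+00 4.0000e-04 1.7207e+00] [ 0.53 -2.15  5.78] [-0.44  0.07  0.08] 0.0555 64.3
```

Call:
drive_tool([
  [[0.2,0.01,0.01,0,0],[0.2,0.01,0.01,0,0],[0.2,0.01,0.01,0,0],[0.2,0.01,0.01,0,0],[0.2,0,0,0,0],[0.2,0,0,0,0]],
])

```text
clock: 13.27
tool_pos: [0.6302, 0.1057, 0.0261]
eef_rot: [-3.141, 0.0, 1.721]
ft_force: [-2.0, -3.6, 7.4]
grip_width: 0.0552
grip_force: 64.4
```

```bash
python3 -c "
from h import *
jf();st()"
```

```text
tool in jig mm [-27.48 -42.67] yaw err -0.0002 F jig [-2.5  -3.24] Fz 7.41 z 0.0261 13.2667
13.27 [0.6302 0.1057 0.0261] [-3.1411e+00  3.0000e-04  1.7206e+00] [-1.99 -3.58  7.41] [-0.46  0.14 -0.  ] 0.0552 64.4
```

Call:
drive_tool([
  [[0.2,0.01,0.01,0,0],[0.2,0.01,0.01,0,0],[0.2,0,0,0,0],[0.2,0,0,0,0]],
])

```text
clock: 13.6
tool_pos: [0.6304, 0.1059, 0.0261]
eef_rot: [-3.14, 0.001, 1.721]
ft_force: [-4.2, -6.2, 8.8]
grip_width: 0.0555
grip_force: 64.6
```

Call:
drive_tool([
  [[0.2,0.01,0.01,0,0],[0.2,0.01,0.01,0,0],[0.2,0,0,0,0],[0.2,0,0,0,0]],
])

```text
clock: 13.93
tool_pos: [0.6306, 0.1059, 0.0261]
eef_rot: [-3.139, 0.002, 1.721]
ft_force: [-7.0, -9.9, 10.5]
grip_width: 0.0554
grip_force: 64.6
```

```bash
python3 -c "
from h import *
jf();st()"
```

```text
tool in jig mm [-27.02 -42.51] yaw err 0.0003 F jig [-8.43 -8.72] Fz 10.53 z 0.0261 13.9333
13.93 [0.6306 0.1059 0.0261] [-3.1388e+00  1.8000e-03  1.7211e+00] [-7.03 -9.89 10.53] [-1.33  0.99  0.27] 0.0554 64.6
```

Call:
drive_tool([
  [[0.2,0.01,0.01,0,0],[0.2,0.01,0.01,0,0],[0.2,0,0,0,0],[0.2,0,0,0,0],[0.2,0,0,0,0],[0.2,0,0,0,0]],
])

```text
clock: 14.43
tool_pos: [0.6309, 0.106, 0.0261]
eef_rot: [-3.138, 0.003, 1.721]
ft_force: [-7.4, -12.6, 12.4]
grip_width: 0.0553
grip_force: 64.9
```

```bash
python3 -c "
from h import *
jf();wrist('w5');jf()"
```

```text
tool in jig mm [-26.73 -42.45] yaw err 0.0004 F jig [ -9.17 -11.39] Fz 12.37 z 0.0261 14.4333
tool in jig mm [-26.7  -42.45] yaw err 0.0004 F jig [ -9.46 -11.37] Fz 12.01 z 0.0262 14.4833
```

View pics/w5.png

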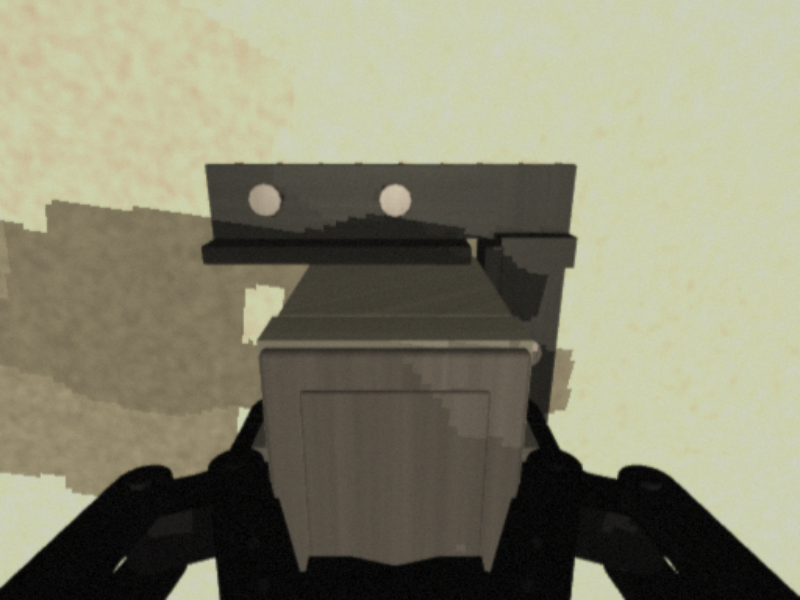

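Call:
drive_tool([
  [[0.2,0,0.01,0,0],[0.2,0,0.01,0,0],[0.2,0,0,0,0],[0.2,0,0,0,0],[0.2,0,0,0,0],[0.2,0,0,0,0]],
])

```text
clock: 14.98
tool_pos: [0.631, 0.1061, 0.0262]
eef_rot: [-3.136, 0.003, 1.721]
ft_force: [-11.5, -13.1, 15.1]
grip_width: 0.0554
grip_force: 65.2
```

```bash
python3 -c "
from h import *
jf();st()"
```

```text
tool in jig mm [-26.65 -42.44] yaw err 0.0004 F jig [-13.33 -11.2 ] Fz 15.11 z 0.0262 14.9833
14.98 [0.631  0.1061 0.0262] [-3.1365e+00  2.6000e-03  1.7212e+00] [-11.5  -13.06  15.11] [-1.91  1.7   0.2 ] 0.0554 65.2
```

Call:
drive_tool([
  [[0.2,0,0.01,0,0],[0.2,0,0.01,0,0],[0.2,0,0,0,0],[0.2,0,0,0,0],[0.2,0,0,0,0],[0.2,0,0,0,0]],
])

```text
clock: 15.48
tool_pos: [0.631, 0.1061, 0.0262]
eef_rot: [-3.135, 0.002, 1.721]
ft_force: [-14.6, -13.6, 16.8]
grip_width: 0.0554
grip_force: 65.5
```

```bash
python3 -c "
from h import *
jf();st()"
```

```text
tool in jig mm [-26.64 -42.43] yaw err 0.0004 F jig [-16.52 -11.3 ] Fz 16.77 z 0.0262 15.4833
15.48 [0.631  0.1061 0.0262] [-3.1348e+00  2.5000e-03  1.7212e+00] [-14.65 -13.65  16.77] [-2.03  2.25  0.11] 0.0554 65.5
```

Call:
drive_tool([
  [[0.2,0.01,0,0,0],[0.2,0.01,0,0,0],[0.2,0,0,0,0],[0.2,0,0,0,0],[0.2,0,0,0,0],[0.2,0,0,0,0],[0.2,0,0,0,0],[0.2,0,0,0,0],[0.2,0,0,0,0],[0.2,0,0,0,0]],
])

```text
clock: 16.32
tool_pos: [0.631, 0.1061, 0.0262]
eef_rot: [-3.135, 0.003, 1.721]
ft_force: [-14.3, -17.6, 16.9]
grip_width: 0.0556
grip_force: 65.4
```

```bash
python3 -c "
from h import *
jf();st()
t=get_image('top');cv2.imwrite('pics/t2.png',cv2.resize(t['frame'][130:240,170:350,::-1],None,fx=4.4,fy=4.4,interpolation=2))"
```

```text
tool in jig mm [-26.64 -42.43] yaw err 0.0003 F jig [-16.72 -15.24] Fz 16.91 z 0.0262 16.3167
16.32 [0.631  0.1061 0.0262] [-3.1347  0.0034  1.7211] [-14.25 -17.57  16.91] [-2.35  2.31  0.25] 0.0556 65.4
```

View pics/t2.png

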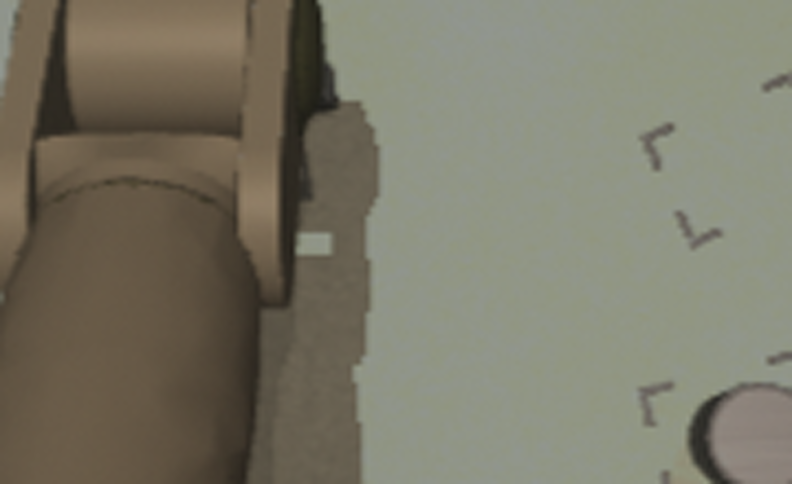

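The top view shows only the arm above the jig, with the round tin at lower right (crop about 740,440) still on its place. Forces have settled at about 17 N and 15 N, and the tool no longer moves when pushed further, so the tin is home on both stops.

```bash
python3 -c "
from workcell import r
print(r.finish_job())"
```

```text
the job is handed in; nothing more can be done
None
```

I handed the job in at about 16 s with the tin gripped and held square in the jig corner. The measured push is about 17 N towards the back stop and 15 N towards the side stop, including some friction. The verdict was not shown, and the arm hid the tin in the last top view.

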